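# Stroke the parts strip shut

## Robot

A 7-joint arm with a two-finger parallel gripper is mounted at the origin on a cart in front of the work surface, level with it; the furniture and walls round the work are solid. World frame = base frame: x ahead of the robot, y to its left, z up, the work surface at z = 0. Lengths are in m, angles in rad, forces in N, time in s.
With the tool pointing down it reaches from about 0.4 to 0.9 m from the base axis. Payload 5.5 kg.
Tool frame: the origin (TCP) lies between the finger pads; the fingertips stand 19 mm ahead of it and the grasp point (between the pads) is the TCP; z points along the fingers, y is the line along which they close (so a half turn about z gives the same grasp; the last joint's range is limited). The gripper opens to 92 mm and grips with 3 to 60 N. Pads are 19 mm wide; open, the fingers measure 130 mm over their backs; the gripper's body (75 mm by 190 mm) begins 47 mm behind the grasp point.
Start: joints at [-0.958, 0.501, -0.427, 1.55, 0.221, 1.138, -0.21], TCP at [0.223, 0.611, 0.246] pointing down, gripper open.
Joint ranges: [-2.88, 2.88], [-0.31, 2.03], [-1.54, 1.56], [0.2, 2.42], [-1.41, 4.55], [0.19, 2.02], [-2.57, 2.57]. Speed limits (rad/s): [2.57, 2.57, 3.14, 3.14, 3.14, 3.14, 3.14].

## Interface

Orientations are given as [roll, pitch, yaw] about the fixed x, y, z axes, in that order (R = Rz(yaw) Ry(pitch) Rx(roll)).
In Python, from station import telemetry, viewer, manip gives the robot as it stands. The module is installed in compiled form; this text tells all that it offers.
- The arm moves only by the tool drive_tool, never from a script. Its argument "series" is a list of rows, each a list of 7 numbers: the turn, a rotation vector about the tool's x, y, z in rad, then the shift along the tool's x, y, z in cm, then the opening, from -1 (shut) to 1 (fully open). A call has 1 to 5 rows; each row is the pose to reach, as a shift and turn from the pose commanded when the call began, along the tool's axes at that moment; what a row does not reach only later rows make up. A row lasts 1/10 s, in which the tool goes at most 50 mm and 8.59 degrees, less where a joint would pass 70% of its speed; a pose out of reach is approached as far as the arm can. A call with a gripper value outside its range is refused whole. The fingers move at their own pace and stop on an object; the grip force is fixed at half the most. Time passes only in rows, so rows that repeat a pose let the fingers close. It gives the time, the measured TCP pose, the force, the opening and the grip force at its end, in the units of the state.
- telemetry.sense(): the state, without advancing time (a new reading comes with each control period).
- viewer.get_image(name): name is "side" or "top" or "wrist"; returns a dict with "pixels" (480x640x3 uint8, red, green, blue), "depth" (480x640 float32, m along the optical axis (not along the pixel's ray), 0 where there is no reading), "K" (3x3 intrinsics, pixels), "camera_from_world" (4x4, takes a point from world to camera coordinates); the wrist camera has in their place "T_tool_cam" (4x4, takes a point from camera to tool coordinates, whose origin is the TCP and whose axes are the flange's). Camera axes: x right, y up, looking along -z (the intrinsics and any distortion apply to the point x, -y, -z); pixel columns grow to the right and rows downward; lengths in m; the calibration is good to about 2 mm. A picture is of the moment at which its call begins: read the wrist's pose just before it.
- manip.finish_job(): hands the job in; it is judged then, once.
Trained networks look in a picture, given as the dict that the camera call returned (one of the last four; its "shot" number tells which), for a name from the list of things; names that differ only in an ending like _2 or _b are one class to them, and where a whole thing is asked for, a point or a joint stands for the part that bears it (a point fixed in the world has none). Each returns a list of dicts, best first, with "p" (0 to 1); they miss things now and then, are a little off and sometimes report something else, mostly with a low value. They report only what shows in the picture. A call takes as long as a camera call. They do not tell look-alikes from the thing itself.
- viewer.outline_of(picture, thing): "region" (480x640 bool, what is visible of it) and "centre" ([column, row] in pixels, amid what is visible of it).
The state is a dict: "t": time; "joint_pos": joint angles; "qvel": joint speeds; "tau": joint torques, N m; "position": TCP position; "tcp_rot": TCP orientation; "wrist_force": force on the tool from outside, world axes, zero at the start; "wrist_torque": the same for the moment, N m; "opening": opening from 0.0 (shut) to 1.0 (fully open); "grasp_force": force on a finger pad.
Only numpy, scipy, OpenCV 4.12 (cv2) and the standard library are available. Lean on these libraries where they do the work, as an engineer would, in place of code of your own. Each camera call takes 0.05 s, during which the arm holds its last target. There are 200 camera calls.

## Task

Close the parts strip before it is put away: run the fingertips lightly along the row of four white flip lids, starting from the strip's flat grey label end (the side each lid is hinged on), so that one lid after the other folds down under the fingertips and ends fully shut. Do not lift, tip, press hard on or shove the strip, leave the lampholder, terminals and tape beside it where they are, and come away clear at the end.

Things in the scene. Friction and masses are not known exactly. Their poses are not given: they have to be found in the camera images.
- strip: Grey plastic parts strip, 202 (x) x 56 (y) x 34 (z) mm, 0.9 kg, standing loose on rubber feet: four compartments in a row, 40 mm apart, each with a white flip lid, then a flat solid label end without lid. Origin: centre of the underside; z up, +x along the row to the label end (x = +63 to +101 mm). Shut lids and label end form one level top 34 mm above the underside; open lids reach up to 72 mm.
- label_end (a point): Point on the flat top of the label end, on the row's centre line, 15 mm from the strip's end, 34 mm above the underside; clear of open lids by 15 mm or more. Fingertips drawn from here along the row at the height of this top, or 1 mm over it, fold the lids shut; pressed down hard they drag the strip along.
- lid_0 (a joint): Hinge of the white flip lid nearest the label end, across the row at x = 61 mm of the strip, 32 mm up, at the lid's edge toward the label end: 0 rad = shut (stop), grows as it opens (stands up, then leans toward the label end), to 1.95; starts at 0.5 to 1.7. Light friction (0.006 N m): stays where left; pushed toward the strip's -x it folds shut.
- lid_0_edge (a point): Middle of the free edge, upper side, of the white lid nearest the label end (lid 37 mm long from hinge to free edge, 55 mm wide, 3 mm thick); moves with the lid.
- spot_0 (a point): Fixed point of the strip: where the middle of the top of that lid (nearest the label end) lies when it is shut, 34 mm above the underside.
- lid_1 (a joint): Hinge of the white flip lid second from the label end, across the row at x = 21 mm of the strip, 32 mm up, at the lid's edge toward the label end: 0 rad = shut (stop), grows as it opens (stands up, then leans toward the label end), to 1.95; starts at 0.5 to 1.7. Light friction (0.006 N m): stays where left; pushed toward the strip's -x it folds shut.
- lid_1_edge (a point): Middle of the free edge, upper side, of the white lid second from the label end (lid 37 mm long from hinge to free edge, 55 mm wide, 3 mm thick); moves with the lid.
- spot_1 (a point): Fixed point of the strip: where the middle of the top of that lid (second from the label end) lies when it is shut, 34 mm above the underside.
- lid_2 (a joint): Hinge of the white flip lid third from the label end, across the row at x = -19 mm of the strip, 32 mm up, at the lid's edge toward the label end: 0 rad = shut (stop), grows as it opens (stands up, then leans toward the label end), to 1.95; starts at 0.5 to 1.7. Light friction (0.006 N m): stays where left; pushed toward the strip's -x it folds shut.
- lid_2_edge (a point): Middle of the free edge, upper side, of the white lid third from the label end (lid 37 mm long from hinge to free edge, 55 mm wide, 3 mm thick); moves with the lid.
- spot_2 (a point): Fixed point of the strip: where the middle of the top of that lid (third from the label end) lies when it is shut, 34 mm above the underside.
- lid_3 (a joint): Hinge of the white flip lid farthest from the label end, across the row at x = -59 mm of the strip, 32 mm up, at the lid's edge toward the label end: 0 rad = shut (stop), grows as it opens (stands up, then leans toward the label end), to 1.95; starts at 0.5 to 1.7. Light friction (0.006 N m): stays where left; pushed toward the strip's -x it folds shut.
- lid_3_edge (a point): Middle of the free edge, upper side, of the white lid farthest from the label end (lid 37 mm long from hinge to free edge, 55 mm wide, 3 mm thick); moves with the lid.
- spot_3 (a point): Fixed point of the strip: where the middle of the top of that lid (farthest from the label end) lies when it is shut, 34 mm above the underside.
- lampholder: Black round lampholder, 48 x 46 x 37 mm, standing beside the strip, loose; origin at the centre of its underside. To be left alone.
- terminals: Cream screw-terminal strip, 17 x 33 x 14 mm, lying beside the parts strip, loose; origin at the centre of its underside. To be left alone.
- tape: Roll of yellow tape, 50 mm across, 15 mm high, lying flat beside the strip, loose; origin at the centre of its underside. To be left alone.
There are look-alikes about, which are no part of the job. There is more than one size of the strip; the one meant has the size given above.

How it is judged:
On the way, in this order (a step that is already met when the one before it is completed fails the run):
1. the fingertips pass low over the middle of the lid nearest the label end and that lid is folded down under them (horizontal distance between the grasp point and spot_0 below 0.018 m and z of the grasp point in the frame of strip below 0.075 m and value of joint lid_0 below 0.15 rad), for 0.05 s.
2. the fingertips pass low over the middle of the lid second from the label end and that lid is folded down under them (horizontal distance between the grasp point and spot_1 below 0.018 m and z of the grasp point in the frame of strip below 0.075 m and value of joint lid_1 below 0.15 rad), for 0.05 s.
3. the fingertips pass low over the middle of the lid third from the label end and that lid is folded down under them (horizontal distance between the grasp point and spot_2 below 0.018 m and z of the grasp point in the frame of strip below 0.075 m and value of joint lid_2 below 0.15 rad), for 0.05 s.
4. the fingertips pass low over the middle of the lid farthest from the label end and that lid is folded down under them (horizontal distance between the grasp point and spot_3 below 0.018 m and z of the grasp point in the frame of strip below 0.075 m and value of joint lid_3 below 0.15 rad), for 0.05 s.
At the end, for the whole second after the job is handed in: All four lids shut (each within 0.06 rad, a gap of about 2 mm at the free edge); the strip level, at rest and within 20 mm of where it stood; lampholder, terminals and tape within 15 mm of where they lay (value of joint each of lid_0, lid_1, lid_2, lid_3 below 0.06 rad and distance of strip from where it was at the start of the episode below 0.02 m and angle between strip's own z axis and vertical below 0.03 rad and linear speed of strip below 0.01 m/s and distance of each of lampholder, terminals, tape from where it was at the start of the episode below 0.015 m); the robot touches nothing.
It fails at once if the strip is lifted or tipped (height (world z) of strip above 0.008 m or angle between strip's own z axis and vertical above 0.08 rad).
It fails at once if the strip is shoved more than 30 mm (distance of strip from where it was at the start of the episode above 0.03 m).
It fails at once if the strip or its lids are hit or pressed harder than 40 N (contact force between any of the fingers, the arm and strip above 40 N).
It fails at once if the lampholder, the terminals or the tape is moved (distance of any of lampholder, terminals, tape from where it was at the start of the episode above 0.02 m).
It also fails if it takes over 45 s, if anything falls off the work surface, if the arm or the gripper's body presses on something with over 40 N, if the wrist force passes 120 N, or if a joint passes its speed limit or range.

## Working session

There is one attempt and no reset: what is moved stays moved. The work goes in short steps, Python scripts to look and compute and a tool call to move; the robot and the scene stay as the last step left them, time stands still between calls to the robot, and variables do not carry over. Pictures are saved under pics/ and viewed, at most 10 in all, crops included, and the job is handed in when it is done.

Besides the shell and the picture viewer there is one more tool, called after "Emit:" by a JSON object that holds its "method" and its "body", one argument or row to a line. drive_tool: Moves the arm, as the interface text tells. Its arguments: {"type":"object","properties":{"series":{"type":"array","items":{"type":"array","items":{"type":"number"}}}},"required":["series"]}

```bash
mkdir -p pics; cat > h.py <<'E'
import numpy as np, cv2
from station import telemetry, viewer, manip
def pts(im):
    "world points (480,640,3) for a fixed camera"
    K=im["K"]; d=im["depth"]; v,u=np.mgrid[0:480,0:640]
    P=np.stack([(u-K[0,2])/K[0,0]*d,-(v-K[1,2])/K[1,1]*d,-d],-1)
    T=np.linalg.inv(im["camera_from_world"]); W=P@T[:3,:3].T+T[:3,3]
    W[d<=0]=np.nan
    return W
E
python3 - <<'E'
from h import *
s=telemetry.sense(); print(s)
ims={n:viewer.get_image(n) for n in("top","side")}
for n,im in ims.items():
    cv2.imwrite(f"pics/{n}0.png",im["pixels"][:,:,::-1])
    W=pts(im)
    print(n,im.keys())
    for t in("strip","label_end","lid_0","lampholder","terminals","tape"):
        for r in viewer.outline_of(im,t):
            g=W[r["region"]]; g=g[~np.isnan(g[:,0])]
            print(n,t,round(r["p"],2),np.round(r["centre"]),r["region"].sum(),np.round(np.percentile(g,[2,50,98],axis=0),3).tolist() if len(g) else None)
E
```

```text
{'t': 0.0, 'joint_pos': array([-0.95779989,  0.50184789, -0.42681621,  1.5514382 ,  0.22078879,
        1.13831255, -0.21028136]), 'qvel': array([-8.24709720e-04,  8.37793646e-04,  1.37542429e-03, -1.27873352e-03,
        9.89555799e-04,  1.23218980e-05, -2.11655561e-04]), 'tau': array([ 1.17587493e-03, -5.66613150e+01, -5.81549272e+00, -2.79105002e+01,
       -6.85596862e-02,  3.10439849e-02,  1.87910618e-04]), 'position': array([0.22255737, 0.61000394, 0.24468542]), 'tcp_rot': array([-3.13964567e+00, -8.64463013e-05,  2.79188452e+00]), 'wrist_force': array([ 0.57357146, -0.28115917,  0.33373923]), 'wrist_torque': array([-0.01676638,  0.00691676,  0.06663367]), 'grasp_force': 0.0, 'opening': 0.9984449401468175}
top dict_keys(['pixels', 'depth', 'K', 'camera_from_world', 'shot'])
top strip 0.98 [391. 159.] 1779 [[0.709, -0.096, 0.001], [0.728, -0.026, 0.023], [0.752, 0.041, 0.027]]
top strip 0.8 [307. 238.] 3631 [[0.529, 0.04, 0.002], [0.571, 0.135, 0.03], [0.612, 0.23, 0.068]]
top strip 0.63 [218. 320.] 1827 [[0.4, 0.237, 0.008], [0.434, 0.303, 0.023], [0.469, 0.368, 0.026]]
top lab
[... 3656 characters left out ...]
. 300.] 276 [[0.713, -0.073, 0.021], [0.731, -0.06, 0.024], [0.751, -0.046, 0.026]]
side lid_0 0.52 [214. 240.] 184 [[0.404, 0.259, 0.022], [0.422, 0.273, 0.024], [0.443, 0.29, 0.026]]
side lid_0 0.47 [312. 234.] 91 [[0.556, 0.167, 0.05], [0.581, 0.173, 0.06], [0.602, 0.181, 0.064]]
side lampholder 0.86 [264. 266.] 543 [[0.466, 0.146, 0.001], [0.484, 0.157, 0.019], [0.507, 0.182, 0.037]]
side lampholder 0.47 [317. 258.] 145 [[0.533, 0.089, 0.045], [0.559, 0.098, 0.06], [0.584, 0.11, 0.065]]
side terminals 0.5 [357. 280.] 202 [[0.613, 0.054, -0.001], [0.628, 0.066, 0.01], [0.642, 0.085, 0.015]]
side tape 0.92 [354. 254.] 408 [[0.639, 0.12, 0.001], [0.662, 0.141, 0.013], [0.684, 0.166, 0.017]]
```

View pics/top0.png

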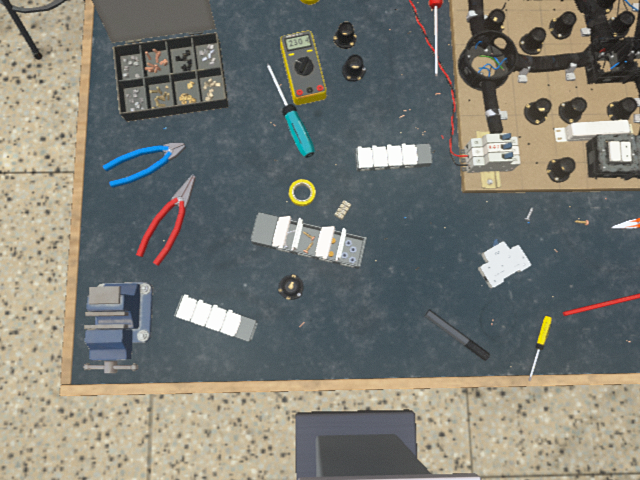

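View pics/side0.png

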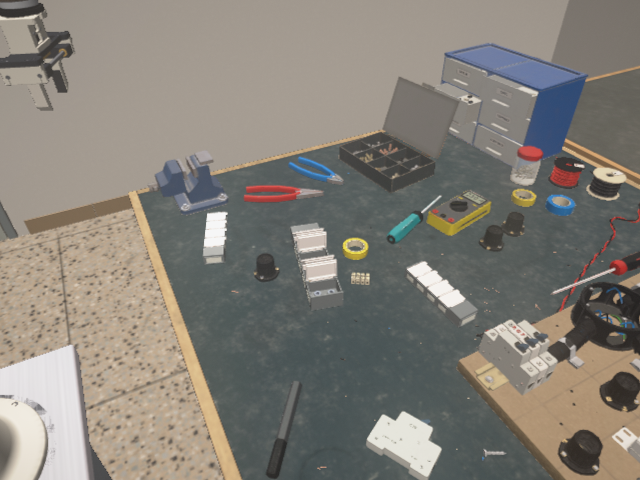

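The top view shows three strips. The large one, with standing lids, is centred at about (307,238), and its label end is at image left, about (263,228). The lampholder is at (291,287), the terminals at (343,210) and the tape at (302,192). The side view agrees.

```bash
cat > fit.py <<'E'
from h import *
def fit(n):
    im=viewer.get_image(n); W=pts(im)
    for r in viewer.outline_of(im,"strip"):
        g=W[r["region"]]; g=g[~np.isnan(g[:,0])]
        if np.hypot(*(np.median(g[:,:2],0)-[.571,.135]))<.08: break
    b=g[(g[:,2]>.004)&(g[:,2]<.037)]
    (c,s,a)=cv2.minAreaRect((b[:,:2]*1000).astype(np.float32))
    box=cv2.boxPoints((c,s,a)); e=[box[1]-box[0],box[2]-box[1]]; u=max(e,key=np.linalg.norm); u=u/np.linalg.norm(u)
    if u[1]<0:u=-u
    v=np.array([-u[1],u[0]]); L=(g[:,:2]*1000-c)@np.stack([u,v],1)
    print(n,"centre",np.round(c,1),"size",np.round(s,1),"u",np.round(u,3),"ang",round(float(np.degrees(np.arctan2(u[1],u[0]))),1))
    l=(L[:,0]>72)&(L[:,0]<96)&(abs(L[:,1])<22)
    print(" label z",np.round(np.percentile(g[l,2],[10,50,90]),4))
    for k in range(-100,105,10):
        m=(abs(L[:,0]-k)<5)&(abs(L[:,1])<25)
        if m.any(): print(k,m.sum(),np.round(np.percentile(g[m,2],[5,50,95])*1000),end="; ")
    print()
    return im
if __name__=="__main__":
    t=fit("top"); fit("side")
    c=t["pixels"][200:280,240:380]; cv2.imwrite("pics/crop1.png",cv2.resize(c,None,fx=5,fy=5,interpolation=cv2.INTER_CUBIC)[:,:,::-1])
E
python3 fit.py
```

```text
top centre [571.7 136.1] size [204.1  57.2] u [0.25  0.968] ang 75.5
 label z [0.0314 0.0335 0.0357]
-100 117 [ 2. 22. 35.]; -90 129 [ 2.  5. 11.]; -80 132 [ 1.  5. 12.]; -70 130 [ 2.  6. 12.]; -60 148 [ 3. 66. 69.]; -50 133 [ 2.  5. 17.]; -40 149 [ 5. 60. 64.]; -30 156 [43. 50. 57.]; -20 135 [ 3. 36. 42.]; -10 131 [ 1.  5. 12.]; 0 130 [ 2.  5. 13.]; 10 128 [ 2.  5. 11.]; 20 183 [ 3. 64. 69.]; 30 104 [ 3.  5. 11.]; 40 210 [ 3. 57. 63.]; 50 131 [43. 49. 56.]; 60 135 [31. 35. 42.]; 70 149 [31. 33. 36.]; 80 149 [31. 34. 36.]; 90 146 [31. 33. 36.]; 100 95 [27. 32. 36.]; 
side centre [568.7 132.6] size [205.   56.7] u [0.247 0.969] ang 75.7
 label z [0.0332 0.0346 0.0358]
-100 395 [ 6. 22. 34.]; -90 2 [32. 32. 32.]; -70 53 [ 5. 10. 12.]; -60 823 [ 6. 39. 67.]; -50 31 [53. 67. 69.]; -40 107 [58. 61. 64.]; -30 26 [45. 48. 52.]; -20 9 [ 7. 16. 22.]; 0 1 [28. 28. 28.]; 20 642 [16. 43. 68.]; 30 9 [26. 68. 69.]; 40 88 [58. 61. 64.]; 50 13 [31. 51. 55.]; 60 5 [ 7. 22. 27.]; 70 3 [13. 16. 18.]; 80 35 [33. 35. 36.]; 90 81 [33. 35. 36.]; 100 33 [33. 35. 36.];
```

View pics/crop1.png

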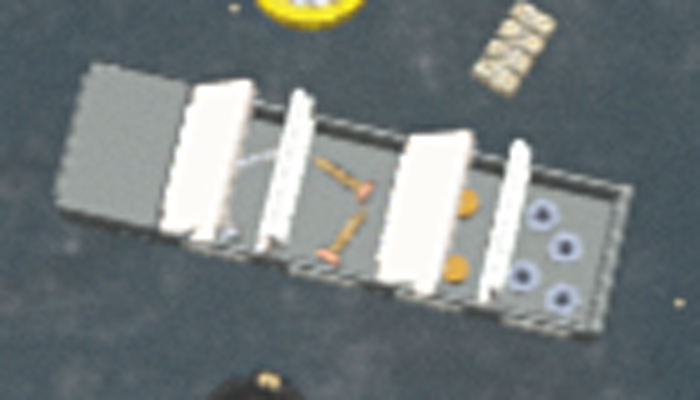

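The strip centre is about (0.570, 0.134), with its axis at 75.5°. The fitted size of about 204x57 mm is the right one. I'll move in high first, closing the fingers and turning tool x along the row.

Emit:
{"method": "drive_tool", "body": {
  "series": [
    [0, 0, 0.14, -4.3, -2.1, 0, -1],
    [0, 0, 0.28, -8.6, -4.2, 0, -1],
    [0, 0, 0.42, -12.9, -6.4, 0, -1],
    [0, 0, 0.56, -17.2, -8.5, 0, -1],
    [0, 0, 0.7, -21.5, -10.7, 0, -1]
  ]
}}

```text
t: 1.4
position: [0.3892, 0.4351, 0.246]
tcp_rot: [3.141, -0.0, 2.086]
wrist_force: [0.4, 0.4, -1.0]
opening: 0.617
grasp_force: 0.0
```

```bash
cat > go.py <<'E'
from h import *; import sys
from scipy.spatial.transform import Rotation as R
C=np.array([.570,.134]); U=np.array([.249,.969]); U/=np.linalg.norm(U)
s=telemetry.sense(); r=R.from_euler("xyz",s["tcp_rot"]); p=s["position"]
d=(p[:2]-C); print("t",s["t"],"pos",p.round(4),"rpy",s["tcp_rot"].round(3),"strip xy mm",((d@U)*1e3).round(1),((d@[-U[1],U[0]])*1e3).round(1),"F",s["wrist_force"].round(2),"open",round(s["opening"],3))
if len(sys.argv)>2:
    x,z=map(float,sys.argv[1:3]); T=np.append(C+U*x/1e3,z)
    rt=R.from_euler("xyz",[np.pi,0,np.radians(75.5)])
    print("turn",(r.inv()*rt).as_rotvec().round(3),"shift cm",(r.inv().apply(T-p)*100).round(2))
E
python3 go.py 88 0.12
```

```text
t 1.4 pos [0.3892 0.4351 0.246 ] rpy [ 3.141 -0.     2.086] strip xy mm 246.6 250.1 F [ 0.43  0.45 -1.04] open 0.617
turn [ 0.001 -0.001  0.769] shift cm [-28.78   6.99  12.6 ]
```

Emit:
{"method": "drive_tool", "body": {
  "series": [
    [0, 0, 0.14, -4.6, 1.1, 0.8, -1],
    [0, 0, 0.28, -9.2, 2.2, 1.6, -1],
    [0, 0, 0.42, -13.8, 3.3, 2.4, -1],
    [0, 0, 0.56, -18.4, 4.5, 3.2, -1],
    [0, 0, 0.7, -23, 5.6, 4, -1]
  ]
}}

```text
t: 1.9
position: [0.5524, 0.2635, 0.2058]
tcp_rot: [3.141, -0.001, 1.386]
wrist_force: [-0.0, 0.9, 0.1]
opening: 0.177
grasp_force: 0.0
```

```bash
python3 go.py 88 0.12
```

```text
t 1.9 pos [0.5524 0.2635 0.2058] rpy [ 3.141e+00 -1.000e-03  1.386e+00] strip xy mm 121.1 49.3 F [-0.05  0.87  0.13] open 0.177
turn [ 0.001 -0.001  0.069] shift cm [-3.63  4.69  8.58]
```

Emit:
{"method": "drive_tool", "body": {
  "series": [
    [0, 0, 0.03, -1.6, 2.0, 2, -1],
    [0, 0, 0.07, -3.6, 4.7, 4.5, -1],
    [0, 0, 0.07, -3.6, 4.7, 8.6, -1],
    [0, 0, 0.07, -3.6, 4.7, 8.6, -1],
    [0, 0, 0.07, -3.6, 4.7, 8.6, -1]
  ]
}}

```text
t: 2.4
position: [0.5901, 0.2215, 0.1192]
tcp_rot: [-3.139, 0.001, 1.323]
wrist_force: [0.2, 0.1, 1.1]
opening: 0.003
grasp_force: 0.0
```

```bash
python3 go.py 88 0.056; python3 - <<'E'
from h import *
for n in("side","wrist"):
    im=viewer.get_image(n)["pixels"]
    if n=="side": im=cv2.resize(im[150:330,220:440],None,fx=3,fy=3,interpolation=cv2.INTER_CUBIC)
    cv2.imwrite(f"pics/{n}2.png",im[:,:,::-1])
E
```

```text
t 2.4 pos [0.5901 0.2215 0.1192] rpy [-3.139e+00  1.000e-03  1.323e+00] strip xy mm 89.8 2.4 F [0.2  0.1  1.11] open 0.003
turn [-0.002  0.001  0.005] shift cm [-0.17  0.25  6.32]
```

View pics/side2.png

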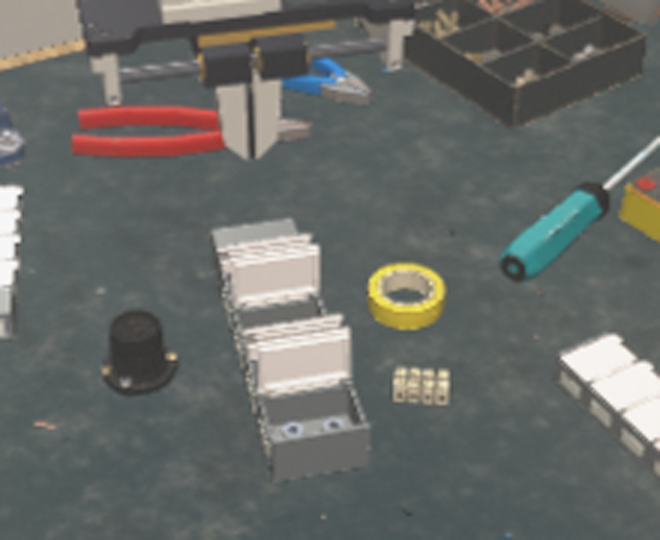

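View pics/wrist2.png

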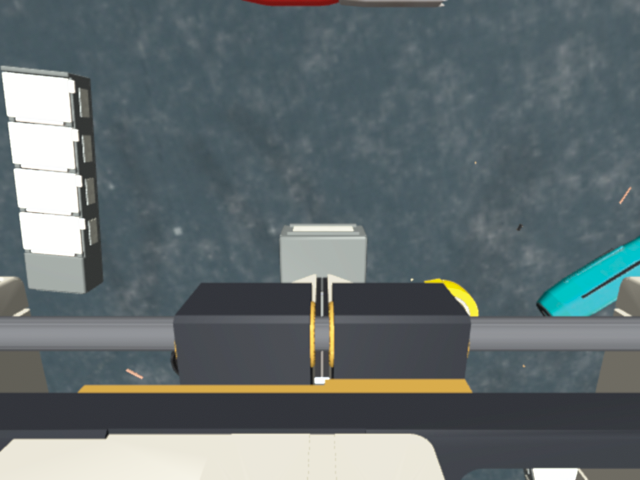

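The wrist view shows the label end at columns 280–366, centred under the finger gap at column 322. The side crop shows the closed fingertips over the label end, clear of the lids. I'll descend to just above the label top.

Emit:
{"method": "drive_tool", "body": {
  "series": [
    [0, 0, 0, 0, 0.1, 2.5, -1],
    [0, 0, 0, 0, 0.1, 4.5, -1],
    [0, 0, 0, 0, 0.1, 5.7, -1],
    [0, 0, 0, 0, 0.1, 6.1, -1],
    [0, 0, 0, 0, 0.1, 6.1, -1]
  ]
}}

```text
t: 3.0
position: [0.5922, 0.2214, 0.0594]
tcp_rot: [3.141, -0.001, 1.322]
wrist_force: [0.1, -0.9, -0.1]
opening: 0.004
grasp_force: 0.0
```

```bash
python3 go.py 88 0.054
```

```text
t 3.0 pos [0.5922 0.2214 0.0594] rpy [ 3.141e+00 -1.000e-03  1.322e+00] strip xy mm 90.2 0.3 F [ 0.08 -0.89 -0.1 ] open 0.004
turn [ 0.001 -0.001  0.005] shift cm [-0.22  0.03  0.54]
```

Emit:
{"method": "drive_tool", "body": {
  "series": [
    [0, 0, 0, 0, 0, 0.2, -1],
    [0, 0, 0, 0, 0, 0.4, -1],
    [0, 0, 0, 0, 0, 0.5, -1],
    [0, 0, 0, 0, 0, 0.5, -1]
  ]
}}

```text
t: 3.4
position: [0.592, 0.2208, 0.0538]
tcp_rot: [3.142, -0.0, 1.322]
wrist_force: [0.2, 0.6, -0.4]
opening: 0.008
grasp_force: 0.0
```

Still no contact. I'll go down another 1.5 mm in small steps.

Emit:
{"method": "drive_tool", "body": {
  "series": [
    [0, 0, 0, 0, 0, 0.05, -1],
    [0, 0, 0, 0, 0, 0.05, -1]
  ]
}}

```text
t: 3.6
position: [0.5921, 0.2208, 0.0534]
tcp_rot: [3.141, -0.0, 1.322]
wrist_force: [0.2, -0.2, 0.8]
opening: 0.003
grasp_force: 0.6
```

Emit:
{"method": "drive_tool", "body": {
  "series": [
    [0, 0, 0, 0, 0, 0.05, -1],
    [0, 0, 0, 0, 0, 0.05, -1]
  ]
}}

```text
t: 3.8
position: [0.5921, 0.2208, 0.0534]
tcp_rot: [3.141, -0.0, 1.322]
wrist_force: [-0.7, -0.4, 5.6]
opening: 0.004
grasp_force: 2.5
```

Contact is at z≈0.0534 with 5.6 N. I'll raise about 1 mm and sweep along −x of the tool.

Emit:
{"method": "drive_tool", "body": {
  "series": [
    [0, 0, 0, 0, 0, -0.1, -1],
    [0, 0, 0, -0.5, 0, -0.1, -1],
    [0, 0, 0, -1.3, 0, -0.1, -1],
    [0, 0, 0, -2.1, 0, -0.1, -1],
    [0, 0, 0, -2.9, 0, -0.1, -1]
  ]
}}

```text
t: 4.3
position: [0.5847, 0.192, 0.0538]
tcp_rot: [3.141, -0.0, 1.322]
wrist_force: [-0.5, 0.6, -0.4]
opening: 0.004
grasp_force: 0.2
```

```bash
python3 go.py 42 0.054
```

```text
t 4.3 pos [0.5847 0.192  0.0538] rpy [ 3.141 -0.     1.322] strip xy mm 59.8 0.2 F [-0.54  0.59 -0.42] open 0.004
turn [ 0.    -0.     0.004] shift cm [-1.78  0.02 -0.02]
```

Emit:
{"method": "drive_tool", "body": {
  "series": [
    [0, 0, 0, -0.8, 0, 0, -1],
    [0, 0, 0, -1.5, 0, 0, -1],
    [0, 0, 0, -2.0, 0, 0, -1],
    [0, 0, 0, -2.7, 0, 0, -1],
    [0, 0, 0, -3.5, 0, 0, -1]
  ]
}}

```text
t: 4.8
position: [0.5766, 0.1601, 0.0542]
tcp_rot: [3.141, -0.002, 1.323]
wrist_force: [-0.1, 1.3, 0.6]
opening: 0.005
grasp_force: 0.6
```

```bash
python3 go.py 3 0.054; python3 - <<'E'
from h import *
im=viewer.get_image("side")["pixels"]
cv2.imwrite("pics/side3.png",cv2.resize(im[150:330,220:440],None,fx=3,fy=3,interpolation=cv2.INTER_CUBIC)[:,:,::-1])
E
```

```text
t 4.8 pos [0.5766 0.1601 0.0542] rpy [ 3.141e+00 -2.000e-03  1.323e+00] strip xy mm 26.9 0.1 F [-0.08  1.28  0.59] open 0.005
turn [ 0.001 -0.002  0.005] shift cm [-2.39  0.    0.01]
```

View pics/side3.png

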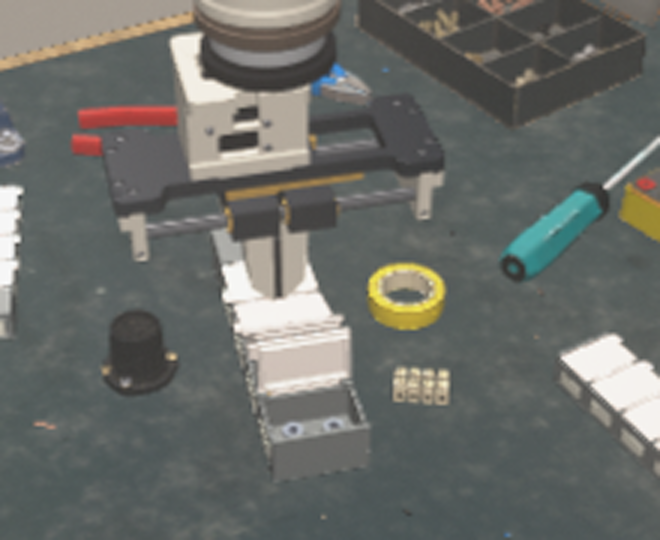

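The picture shows the first lid shut under the fingers and the second folding, at about (285,310). The strip has not moved. I'll carry on.

Emit:
{"method": "drive_tool", "body": {
  "series": [
    [0, 0, 0, -0.8, 0, 0.02, -1],
    [0, 0, 0, -1.6, 0, 0.02, -1],
    [0, 0, 0, -2.4, 0, 0.02, -1],
    [0, 0, 0, -3.2, 0, 0.02, -1],
    [0, 0, 0, -4.0, 0, 0.02, -1]
  ]
}}

```text
t: 5.35
position: [0.5664, 0.12, 0.0537]
tcp_rot: [3.141, -0.001, 1.322]
wrist_force: [0.3, 1.2, 0.7]
opening: 0.006
grasp_force: 0.4
```

Emit:
{"method": "drive_tool", "body": {
  "series": [
    [0, 0, 0, -0.8, 0, 0, -1],
    [0, 0, 0, -1.6, 0, 0, -1],
    [0, 0, 0, -2.4, 0, 0, -1],
    [0, 0, 0, -3.2, 0, 0, -1],
    [0, 0, 0, -4.0, 0, 0, -1]
  ]
}}

```text
t: 5.85
position: [0.5568, 0.0819, 0.0539]
tcp_rot: [3.141, -0.002, 1.323]
wrist_force: [1.3, 1.9, 0.7]
opening: 0.007
grasp_force: 0.4
```

```bash
python3 go.py -95 0.054
```

```text
t 5.85 pos [0.5568 0.0819 0.0539] rpy [ 3.141e+00 -2.000e-03  1.323e+00] strip xy mm -53.7 -0.2 F [1.33 1.92 0.67] open 0.007
turn [ 0.001 -0.002  0.005] shift cm [-4.13 -0.03 -0.02]
```

Emit:
{"method": "drive_tool", "body": {
  "series": [
    [0, 0, 0, -0.8, 0, 0, -1],
    [0, 0, 0, -1.6, 0, 0, -1],
    [0, 0, 0, -2.4, 0, 0, -1],
    [0, 0, 0, -3.2, 0, 0, -1],
    [0, 0, 0, -4.0, 0, 0, -1]
  ]
}}

```text
t: 6.35
position: [0.5462, 0.0415, 0.0534]
tcp_rot: [-3.141, 0.0, 1.322]
wrist_force: [1.2, -0.2, -0.0]
opening: 0.003
grasp_force: 0.0
```

Emit:
{"method": "drive_tool", "body": {
  "series": [
    [0, 0, 0, -0.3, 0, 0, -1],
    [0, 0, 0, -0.3, 0, -1, -1],
    [0, 0, 0, -0.3, 0, -4, -1],
    [0, 0, 0, -0.3, 0, -8, -1],
    [0, 0, 0, -4, 0, -11, -1]
  ]
}}

```text
t: 6.85
position: [0.5388, 0.0098, 0.1665]
tcp_rot: [3.139, -0.005, 1.331]
wrist_force: [0.6, -1.3, 0.8]
opening: 0.004
grasp_force: 0.0
```

Emit:
{"method": "drive_tool", "body": {
  "series": [
    [0, 0, 0, -4, 0, -1, -1],
    [0, 0, 0, -8, 0, -2, -1],
    [0, 0, 0, -12, 0, -3, -1],
    [0, 0, 0, -16, 0, -3, -1],
    [0, 0, 0, -16, 0, -3, -1]
  ]
}}

```text
t: 7.35
position: [0.4958, -0.1579, 0.195]
tcp_rot: [3.14, 0.003, 1.313]
wrist_force: [-0.8, -0.1, 0.9]
opening: 0.004
grasp_force: 0.0
```

```bash
python3 go.py; sed -i 's/crop1/crop4/' fit.py; python3 fit.py
```

```text
t 7.35 pos [ 0.4958 -0.1579  0.195 ] rpy [3.140e+00 3.000e-03 1.313e+00] strip xy mm -301.2 -0.7 F [-0.75 -0.07  0.9 ] open 0.004
top centre [570.1 136.3] size [204.1  59.7] u [0.249 0.968] ang 75.6
 label z [0.0316 0.0336 0.0356]
-100 106 [20. 33. 36.]; -90 154 [31. 33. 36.]; -80 153 [31. 33. 36.]; -70 149 [31. 33. 36.]; -60 149 [ 9. 33. 36.]; -50 150 [30. 33. 36.]; -40 150 [30. 33. 36.]; -30 153 [30. 33. 36.]; -20 153 [ 6. 33. 36.]; -10 150 [31. 33. 36.]; 0 152 [31. 33. 36.]; 10 148 [31. 33. 36.]; 20 151 [ 4. 33. 36.]; 30 149 [31. 33. 36.]; 40 149 [31. 34. 36.]; 50 153 [31. 33. 36.]; 60 148 [30. 33. 36.]; 70 146 [31. 33. 36.]; 80 149 [31. 34. 36.]; 90 147 [31. 34. 36.]; 100 88 [28. 33. 36.]; 
side centre [567.3 133.3] size [204.8  54.4] u [0.257 0.966] ang 75.1
 label z [0.0332 0.0344 0.0356]
-100 143 [27. 32. 35.]; -90 117 [33. 34. 36.]; -80 6 [33. 34. 35.]; 30 47 [32. 35. 36.]; 40 61 [33. 34. 36.]; 50 76 [33. 34. 36.]; 60 77 [33. 34. 36.]; 70 83 [33. 34. 36.]; 80 76 [33. 34. 36.]; 90 79 [33. 34. 36.]; 100 43 [33. 34. 36.];
```

View pics/crop4.png

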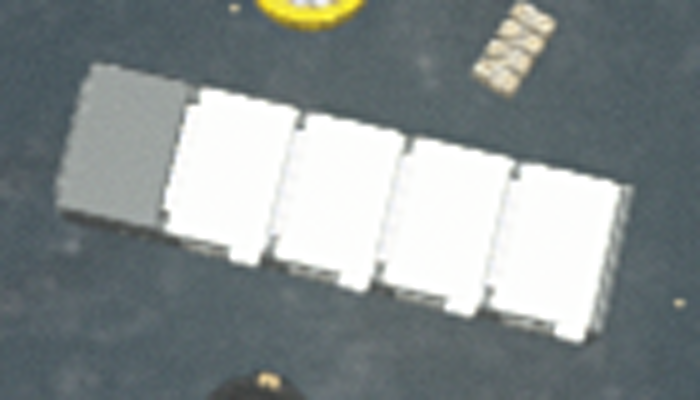

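All four lids lie flat and level with the label end, between (165,90) and (630,340) in the crop. The strip has not moved, the tape and terminals look unmoved, and the arm is clear.

```bash
python3 -c "
from station import manip; print(manip.finish_job())"
```

```text
the job is handed in; nothing more can be done
None
```

All four lids are folded shut and level with the label end, the strip stayed in place, the arm is clear, and the job is handed in; the hand-in call gave no verdict.

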